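Tighten two spokes of a cart wheel

TASK

Take the blue-handled spoke key from its wooden holder and tighten two spokes of the cart wheel in order round the rim: first the red nipple by one quarter turn clockwise (seen from above), then the yellow nipple by two quarter turns clockwise. Feel for each nipple with the socket rather than pressing hard (the key must not bear on the wheel with more than 25 N), leave the brass nipples as they are, and stand the key back in its holder.

Things in the scene. Friction and masses are not known exactly. Their poses are not given: they have to be found in the camera images.
- wheel: spoked cart wheel, 242 mm over its black tyre, lying flat, fixed to the table on a stand. Origin on the table under the hub, z up. Top of the flat aluminium rim flange (radius 68 to 104 mm) at 46 mm, hub bolt at 59 mm. Six upright nipples 60 degrees apart on a circle of 85 mm nominal radius: red on the wheel's +x axis, then clockwise from above yellow (-60 degrees), then four brass
- red_slot (a point): middle of the red nipple's radial slot, on the flange (46 mm up, 85 mm from the hub's axis); axes as the wheel's. Nipples sit anywhere in their slots: up to 7 mm nearer to or farther from the hub than this point, each its own way, not measured. Pushed sideways by some 2 N they slide along it; across it they give 1 mm, sprung. At the start their flats lie along and across the radius
- yellow_slot (a point): the same for the yellow nipple: middle of its slot, (42.5, -73.6, 46) mm in the wheel's frame; the radius there points from the hub at -60 degrees in the wheel's frame
- nipple_red (a joint): turn of the red nipple, rad: 0 at the start, grows clockwise seen from above; stiff (0.07 N m), stays where left. A nipple: round collar 18 mm across, 3 mm thick (top 49 mm over the table), on it a square of 10 mm, 14 mm high (top 63 mm over the table)
- nipple_yellow (a joint): turn of the yellow nipple, rad, the same way; same shape and size
- key: spoke key, 104 mm tall, 0.1 to 0.16 kg, upright in its holder; origin at the centre of its lower end, z up. Socket below: 20 mm square outside, 11.6 mm square inside, 16 mm deep, mouth flared to about 14 mm, sides along the key's x and y; then a 12 mm shaft. It drops 14 mm over a nipple onto the collar if centred within about 2 mm, else rests on its top (or, over 14 mm off, comes down beside it); about 0.15 rad of play
- key_grip (a point): centre of the key's blue ribbed grip, 44 mm (key's x) by 16 mm (key's y) by 42 mm high, 83 mm above the lower end of the key; axes as the key's
- holder_mouth (a point): centre of the mouth of the key's holder, a wooden block 70 x 70 x 36 mm fixed to the table; round hole 36 mm wide, 30 mm deep (its floor 6 mm above the table)
- nipple_brass1 (a joint): turn of the brass nipple at -120 degrees in the wheel's frame, the same way
- nipple_brass2 (a joint): turn of the brass nipple at -180 degrees in the wheel's frame, the same way
- nipple_brass3 (a joint): turn of the brass nipple at -240 degrees in the wheel's frame, the same way
- nipple_brass4 (a joint): turn of the brass nipple at -300 degrees in the wheel's frame, the same way
Mind the look-alikes: they are no part of the job. There is more than one size of the part that bears holder_mouth; the job needs the smallest. Leave any orange or pink look-alike of the key alone.

How it is judged:
By the outcome, as a careful person would: the job done as asked, in the order asked, and still so for the second after the job is handed in, with the robot touching nothing.
It also fails if it takes over 72 s, if anything falls off the work surface, if the arm or the gripper's body presses on something with over 40 N, if the wrist force passes 120 N, or if a joint passes its speed limit or range.

ROBOT

A 6-joint arm with a two-finger parallel gripper is mounted at the origin on a cart in front of the work surface, level with it; the furniture and walls round the work are solid. World frame = base frame: x ahead of the robot, y to its left, z up, the work surface at z = 0. Lengths are in m, angles in rad, forces in N, time in s.
With the tool pointing down it reaches from about 0.425 to 0.95 m from the base axis. Payload 3.5 kg.
Tool frame: the origin (TCP) lies midway between the tips of the shut fingers; the grasp point (between the pads) lies 19 mm behind it (ctrl.pinch_z is the distance from the TCP to the grasp point, in m); z points along the fingers, y is the line along which they close (so a half turn about z gives the same grasp; the last joint's range is limited). The gripper opens to 85 mm and grips with 20 to 120 N. Pads are 22 mm wide; open, the fingers measure 114 mm over their backs; the gripper's body (76 mm by 85 mm) begins 54 mm behind the grasp point. The pads swing forward as they close: fully open they stand 13 mm farther back than shut.
Start: joints at [1.051, 0.286, 1.577, -0, 1.279, -0.15], TCP at [0.244, 0.629, 0.231] pointing down, gripper open.
Joint ranges: [-2.77, 2.77], [-0.9, 2.22], [0.21, 2.48], [-1.53, 4.67], [0.24, 2.81], [-2.84, 2.84]. Speed limits (rad/s): [2.79, 2.79, 3.14, 3.14, 3.14, 3.14].

INTERFACE

Orientations are given as a unit quaternion [x, y, z, w].
In Python, from plant import get_state, viewer, sign_off, ctrl gives the robot as it stands. The module is installed in compiled form; this text tells all that it offers.
- The arm moves only by the shell command python3 -m handwheel 'ROWS' [FORCE]. ROWS is JSON, a list that holds one entry, the list of rows, each a list of 5 numbers: the finger opening in m, from 0 to 0.0854, then the shift along the tool's x, y, z in m, then the turn about the tool's z in degrees. In form: [[[claw, x, y, z, spin], ...]]. A call has 1 to 12 rows; each row shifts and turns the commanded pose from where the row before left it, along the tool's axes as they then stand; what a row does not reach is not made up. A row lasts 1/12 s, in which the tool goes at most 41.7 mm and 7.16 degrees, less where a joint would pass 70% of its speed; a pose out of reach is approached as far as the arm can. A call is refused whole if a number of a shift passes 0.0417 or a number of a turn 7.16, either way. A call with a gripper value outside its range is refused whole. The fingers move at their own pace and stop on an object; FORCE is the grip in N (left out, the last holds). Time passes only in rows, so rows that do not move let the fingers close. It gives the time, the measured TCP pose, the force, the opening and the grip force at its end, in the units of the state.
- get_state(): the state, without advancing time (a new reading comes with each control period).
- viewer.read_camera(name): name is "scene" or "top" or "wrist"; returns the picture (384x512x3 uint8, blue, green, red); there is no depth.
- viewer.camera_params(name): a dict with "fov_y" (degrees; the focal length in pixels is half the picture's height over the tangent of half this angle, whatever the lens; pixels are square), "cx", "cy" (the principal point, pixels), "xyz" and "attitude" of the camera in the world; the wrist camera has in their place "hand_eye" (4x4, takes a point from camera to tool coordinates, whose origin is the TCP and whose axes are the flange's). Camera axes: x right, y up, looking along -z (the intrinsics and any distortion apply to the point x, -y, -z); pixel columns grow to the right and rows downward; lengths in m; the calibration is good to about 2 mm. A picture is of the moment at which its call begins: read the wrist's pose just before it. camera_params takes no time and is no camera call.
- sign_off(): hands the job in; it is judged then, once.
Trained networks look in the newest picture that a camera, given by its name, has taken for a name from the list of things; names that differ only in an ending like _2 or _b are one class to them, and where a whole thing is asked for, a point or a joint stands for the part that bears it (a point fixed in the world has none). Each returns a list of dicts, best first, with "confidence" (0 to 1); they miss things now and then, are a little off and sometimes report something else, mostly with a low value. They report only what shows in the picture. A call takes as long as a camera call. They do not tell look-alikes from the thing itself.
- viewer.look_for(camera, name): "extent" ([left, top, width, height] as shares, 0 to 1, of the picture: columns of its width, rows of its height, round what is visible of it).
- viewer.outline_of(camera, name): "mask" (384x512 bool, what is visible of it) and "extent" ([left, top, width, height] as shares, 0 to 1, of the picture: columns of its width, rows of its height, round what is visible of it).
- viewer.pinpoint(camera, name): "xy" ([column, row] as shares, 0 to 1, of the picture: columns of its width, rows of its height: a listed point, or the origin of a listed thing).
The state is a dict: "time": time; "qpos": joint angles; "dq": joint speeds; "joint_efforts": joint torques, N m; "eef_pos": TCP position; "tcp_rot": TCP orientation; "contact_force": force on the tool from outside, world axes, zero at the start; "wrist_torque": the same for the moment, N m; "opening": opening from 0.0 (shut) to 1.0 (fully open); "finger_force": force on a finger pad.
Only numpy, scipy, OpenCV 4.12 (cv2) and the standard library are available. Lean on these libraries where they do the work, as an engineer would, in place of code of your own. Each camera call takes 0.05 s, during which the arm holds its last target. There are 200 camera calls.

## Working session

There is one attempt and no reset: what is moved stays moved. The work goes in short steps, Python scripts to look and compute and a shell command to move; the robot and the scene stay as the last step left them, time stands still between calls to the robot, and variables do not carry over. Pictures are saved under pics/ and viewed, at most 10 in all, crops included, and the job is handed in when it is done.

```bash
mkdir -p pics; cat > h.py <<'E'
import numpy as np, cv2
from scipy.spatial.transform import Rotation as R
from plant import get_state, viewer, ctrl
def cam(n):
    p=viewer.camera_params(n); f=192/np.tan(np.radians(p['fov_y'])/2)
    if 'hand_eye' in p:
        s=get_state(); T=np.eye(4); T[:3,:3]=R.from_quat(s['tcp_rot']).as_matrix(); T[:3,3]=s['eef_pos']; T=T@np.array(p['hand_eye'])
        return f,p['cx'],p['cy'],T[:3,:3],T[:3,3],p
    a=np.array(p['attitude']); Rm=R.from_quat(a).as_matrix() if a.size==4 else a.reshape(3,3)
    return f,p['cx'],p['cy'],Rm,np.array(p['xyz']),p
def atz(c,u,v,z):
    f,cx,cy,Rm,t,_=c
    d=Rm@np.array([(u-cx)/f,-(v-cy)/f,-1]); return t+d*(z-t[2])/d[2]
def proj(c,X):
    f,cx,cy,Rm,t,_=c; q=Rm.T@(np.array(X)-t); return cx+f*q[0]/-q[2], cy-f*q[1]/-q[2]
E
python3 - <<'E'
from h import *
s=get_state(); print(s); print(ctrl.pinch_z)
for n in ['scene','top','wrist']: print(n,viewer.camera_params(n))
ims=[]
for n in ['top','scene']:
    c=cam(n); im=viewer.read_camera(n); cv2.imwrite(f'pics/{n}0.png',im)
    for name,z in [('wheel',0),('red_slot',.046),('yellow_slot',.046),('key',.006),('key_grip',.089),('holder_mouth',.036)]:
        for r in viewer.pinpoint(n,name)[:4]:
            u,v=r['xy'][0]*512,r['xy'][1]*384; print(n,name,round(r['confidence'],2),round(u),round(v),atz(c,u,v,z).round(4))
E
```

```text
{'time': 0.0, 'qpos': array([ 1.05098352e+00,  2.87194296e-01,  1.57816699e+00,  4.55223971e-06,
        1.27859147e+00, -1.49966250e-01]), 'dq': array([-0.00249477,  0.00017694, -0.00129757, -0.00109825, -0.00179353,
       -0.00162507]), 'joint_efforts': array([-9.00477353e-04, -4.05973506e+01, -2.92628378e+01, -1.88454501e-04,
        5.76702048e-03,  4.17882134e-06]), 'eef_pos': array([0.24361714, 0.62880662, 0.2299335 ]), 'tcp_rot': array([ 1.83871640e-01,  9.82949555e-01, -1.11377762e-03, -3.89898587e-04]), 'contact_force': array([-0.4969067 ,  0.60633409,  1.22216032]), 'wrist_torque': array([ 0.03108582, -0.01480856,  0.04112907]), 'finger_force': 0.0, 'opening': 1.0013315568492593}
0.0187
scene {'fov_y': 52.85149867394604, 'cx': 251.2191378932624, 'cy': 192.68734074475066, 'xyz': array([-0.08963468, -0.10696065,  0.60362622]), 'attitude': array([ 0.37194385, -0.2422528 , -0.46755993,  0.76443382])}
top {'fov_y': 50.796275662846746, 'cx': 249.39505264868524, 'cy': 185.58917454092577, 'xyz': array([0.35206919, 0.19803833, 1.0396378 ]), 'attitude': array([ 0.04663747, -0.069659
[... 1074 characters left out ...]
4 347 195 [0.7344 0.0101 0.    ]
scene wheel 0.58 340 233 [ 0.5862 -0.0133  0.    ]
scene red_slot 0.7 345 199 [0.6527 0.0031 0.046 ]
scene yellow_slot 0.95 372 212 [ 0.6361 -0.0658  0.046 ]
scene yellow_slot 0.42 199 210 [0.4588 0.2819 0.046 ]
scene key 0.94 200 208 [0.5059 0.3118 0.006 ]
scene key 0.83 190 176 [0.6078 0.4078 0.006 ]
scene key 0.79 154 203 [0.4705 0.4226 0.006 ]
scene key_grip 0.76 149 175 [0.4678 0.4223 0.089 ]
scene key_grip 0.74 199 178 [0.5137 0.3159 0.089 ]
scene key_grip 0.74 185 149 [0.6043 0.416  0.089 ]
scene holder_mouth 0.97 197 238 [0.3894 0.2443 0.036 ]
scene holder_mouth 0.96 229 165 [0.6664 0.3207 0.036 ]
scene holder_mouth 0.76 200 199 [0.5042 0.3081 0.036 ]
```

```bash
python3 - <<'E'
import cv2
for n in ['top','scene']:
    im=cv2.imread(f'pics/{n}0.png'); cv2.imwrite(f'pics/{n}0b.png',cv2.resize(im,(800,600),interpolation=cv2.INTER_CUBIC))
E
```

```text
(no output)
```

View pics/top0b.png

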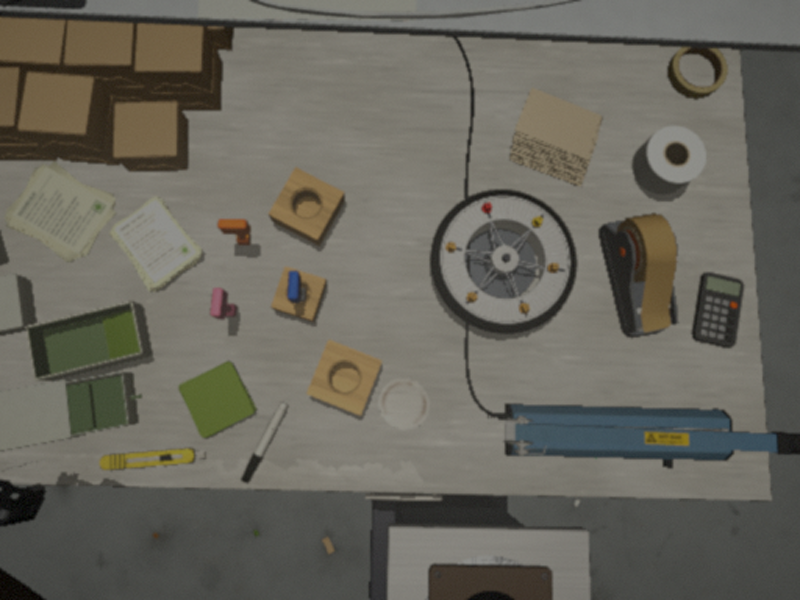

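View pics/scene0b.png

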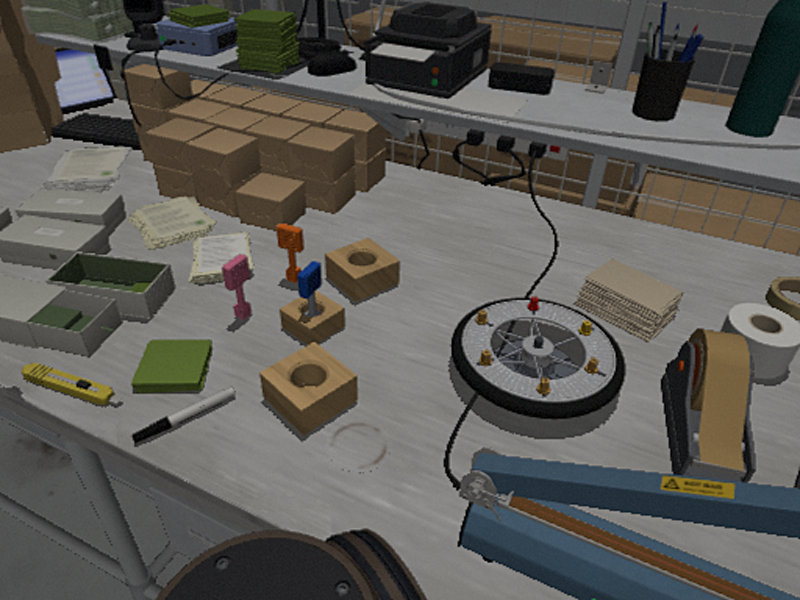

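```bash
python3 -m handwheel '[[[0.06,-0.033,-0.018,0,0],[0.06,-0.033,-0.018,0,0],[0.06,-0.033,-0.018,0,0],[0.06,-0.033,-0.018,0,0],[0.06,-0.033,-0.018,0,0],[0.06,-0.033,-0.018,0,0],[0.06,-0.033,-0.018,0,0],[0.06,-0.033,-0.018,0,0],[0.06,-0.033,-0.018,0,0],[0.06,-0.033,-0.018,0,0],[0.06,-0.033,-0.018,0,0],[0.06,0,0,0,0]]]' 40
cat >> h.py <<'E'
def tool_delta(X):
    s=get_state(); return R.from_quat(s['tcp_rot']).inv().apply(np.array(X)-s['eef_pos'])
def look(n,items,save=None):
    c=cam(n); im=viewer.read_camera(n)
    if save: cv2.imwrite(f'pics/{save}.png',cv2.resize(im,(800,600),interpolation=cv2.INTER_CUBIC))
    for name,z in items:
        for r in viewer.pinpoint(n,name)[:3]:
            u,v=r['xy'][0]*512,r['xy'][1]*384; print(n,name,round(r['confidence'],2),round(u),round(v),atz(c,u,v,z).round(4))
    return c,im
E
python3 - <<'E'
from h import *
s=get_state(); print(s['eef_pos'],s['tcp_rot'],s['time'])
c,im=look('wrist',[('key_grip',.089),('key',.006),('holder_mouth',.036)],'w1')
m=viewer.outline_of('wrist','key_grip')
for r in m[:2]: print(r['confidence'],r['extent'],cv2.minAreaRect(np.argwhere(r['mask'])[:,::-1].astype(np.float32)))
E
```

```text
time: 1.7
eef_pos: [0.5147, 0.3088, 0.2316]
tcp_rot: [0.187, 0.982, -0.001, 0.001]
contact_force: [-0.0, -0.1, -0.0]
opening: 0.704
finger_force: 0.0
[0.5147451  0.30880712 0.23162992] [ 1.86804496e-01  9.82395845e-01 -7.05317204e-04  1.40945346e-03] 1.7
wrist key_grip 0.93 366 96 [0.4799 0.426  0.089 ]
wrist key_grip 0.82 266 166 [0.5083 0.3158 0.089 ]
wrist key_grip 0.71 384 211 [0.5996 0.4135 0.089 ]
wrist key 0.9 353 188 [0.5988 0.4041 0.006 ]
wrist key 0.77 264 148 [0.5066 0.3152 0.006 ]
wrist key 0.76 341 92 [0.4766 0.4244 0.006 ]
wrist holder_mouth 0.95 149 72 [0.3784 0.2322 0.036 ]
wrist holder_mouth 0.83 265 156 [0.5102 0.3142 0.036 ]
wrist holder_mouth 0.75 306 261 [0.6626 0.3133 0.036 ]
0.94 [0.6891, 0.4711, 0.1129, 0.1346] ((380.35052490234375, 200.4738006591797), (53.818763732910156, 49.34013748168945), 70.20112609863281)
0.92 [0.6582, 0.1909, 0.0959, 0.1266] ((361.0000305175781, 99.50001525878906), (50.9324836730957, 44.86909103393555), 75.96376037597656)
```

View pics/w1.png

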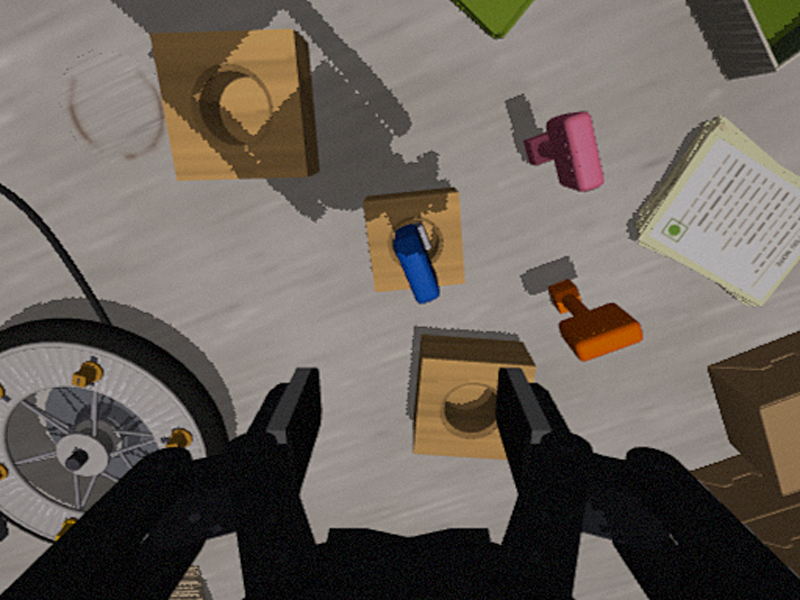

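```bash
cat >> h.py <<'E'
def blue(im):
    hsv=cv2.cvtColor(im,cv2.COLOR_BGR2HSV); m=cv2.inRange(hsv,(105,120,30),(130,255,255))
    n,l,st,ce=cv2.connectedComponentsWithStats(m); i=1+np.argmax(st[1:,4]); return (l==i).astype(np.uint8)
E
python3 - <<'E'
from h import *
c=cam('wrist'); im=viewer.read_camera('wrist'); m=blue(im)
s=get_state(); print(s['qpos'])
# fit box yaw/position by silhouette
def sil(x,y,th,b=.006):
    P=[proj(c,[x+np.cos(th)*a-np.sin(th)*w, y+np.sin(th)*a+np.cos(th)*w, b+h]) for a in(-.022,.022) for w in(-.008,.008) for h in(.062,.104)]
    o=np.zeros_like(m); cv2.fillConvexPoly(o,cv2.convexHull((np.array(P)*16).round().astype(np.int32)),1,shift=4); return o
from scipy.optimize import minimize
best=None
for th in np.radians(np.arange(0,180,15)):
    r=minimize(lambda p:-(sil(*p)&m).sum()/(sil(*p)|m).sum(),[.509,.316,th],method='Nelder-Mead',options=dict(initial_simplex=[[.509,.316,th],[.514,.316,th],[.509,.321,th],[.509,.316,th+.15]]))
    if best is None or r.fun<best.fun: best=r
print(best.x,np.degrees(best.x[2]),best.fun, m.sum())
Rm=R.from_quat(s['tcp_rot']).as_matrix(); print('tool x,y',Rm[:,0],Rm[:,1], 'y ang',np.degrees(np.arctan2(Rm[1,1],Rm[0,1])))
print('delta',tool_delta([best.x[0],best.x[1],.069]))
E
```

```text
[ 3.83483130e-01  1.21343964e-01  1.76901054e+00  2.84929433e-04
  1.25133734e+00 -8.19368372e-01]
[0.49233333 0.33933333 0.1       ] 5.729577951308233 0.0 816
tool x,y [-9.33036339e-01  3.59782051e-01  2.57159742e-04] [3.59782091e-01 9.33036350e-01 1.29935960e-04] y ang 68.91318571098626
delta [0.0253004  0.01668842 0.1623449 ]<stdin>:11: RuntimeWarning: overflow encountered in scalar negative
```

```bash
cat >> h.py <<'E'
from scipy.optimize import minimize
def fitbox(c,m,x0,y0,b=.006):
    def sil(x,y,th):
        P=[proj(c,[x+np.cos(th)*a-np.sin(th)*w, y+np.sin(th)*a+np.cos(th)*w, b+h]) for a in(-.022,.022) for w in(-.008,.008) for h in(.062,.104)]
        o=np.zeros_like(m); cv2.fillConvexPoly(o,cv2.convexHull((np.array(P)*16).round().astype(np.int32)),1,shift=4); return o
    best=None
    for th in np.radians(np.arange(0,180,15)):
        r=minimize(lambda p:-float((sil(*p)&m).sum())/float((sil(*p)|m).sum()),[x0,y0,th],method='Nelder-Mead',options=dict(initial_simplex=[[x0,y0,th],[x0+.005,y0,th],[x0,y0+.005,th],[x0,y0,th+.15]]))
        if best is None or r.fun<best.fun: best=r
    return best.x,best.fun
E
python3 - <<'E'
from h import *
c=cam('wrist'); im=viewer.read_camera('wrist'); m=blue(im)
x,f=fitbox(c,m,.509,.316); print(x,np.degrees(x[2]),f)
print('delta',tool_delta([x[0],x[1],.069]))
look('wrist',[('wheel',0),('red_slot',.046),('yellow_slot',.046)])
E
```

```text
[ 0.5110336   0.31473901 -0.09024686] -5.170764342711347 -0.7869481765834933
delta [-0.00104524  0.00044681  0.16233349]
wrist red_slot 0.26 71 276 [0.5608 0.0268 0.046 ]
wrist yellow_slot 0.67 42 341 [ 0.6392 -0.0713  0.046 ]
```

```bash
python3 -m handwheel '[[[0.06,0,0,0.03,-5.5],[0.06,0,0,0.03,-5.5],[0.06,0,0,0.015,-5],[0.06,0,0,0,0]]]' 40
python3 - <<'E'
from h import *
s=get_state();print(s['eef_pos'],s['qpos'])
c,im=look('wrist',[('key_grip',.089),('key',.006),('holder_mouth',.036)],'w2'); m=blue(im)
x,f=fitbox(c,m,.511,.315); print(x,np.degrees(x[2]),f)
print('delta',tool_delta([x[0],x[1],.069]))
E
```

```text
time: 2.58
eef_pos: [0.5077, 0.3126, 0.1512]
tcp_rot: [0.044, 0.999, -0.002, -0.004]
contact_force: [0.0, 0.1, -0.5]
opening: 0.704
finger_force: 0.0
[0.5077239  0.31264877 0.15123888] [ 3.81916451e-01  1.97571558e-01  1.83627326e+00 -2.40036054e-05
  1.11697263e+00 -1.10028320e+00]
wrist key_grip 0.97 389 293 [0.5952 0.4105 0.089 ]
wrist key_grip 0.95 414 157 [0.4802 0.4234 0.089 ]
wrist key_grip 0.78 265 207 [0.5092 0.3148 0.089 ]
wrist key 0.92 357 247 [0.5988 0.4099 0.006 ]
wrist key 0.72 266 176 [0.5085 0.316  0.006 ]
wrist key 0.68 374 140 [0.4812 0.4246 0.006 ]
wrist holder_mouth 0.81 144 37 [0.3776 0.23   0.036 ]
wrist holder_mouth 0.58 272 320 [0.6625 0.3099 0.036 ]
wrist holder_mouth 0.55 266 188 [0.5119 0.3156 0.036 ]
[0.51105536 0.31519396 0.03264023] 1.8701476540963053 -0.8194217130387343
delta [0.00125016 0.00078254 0.08942404]
```

View pics/w2.png

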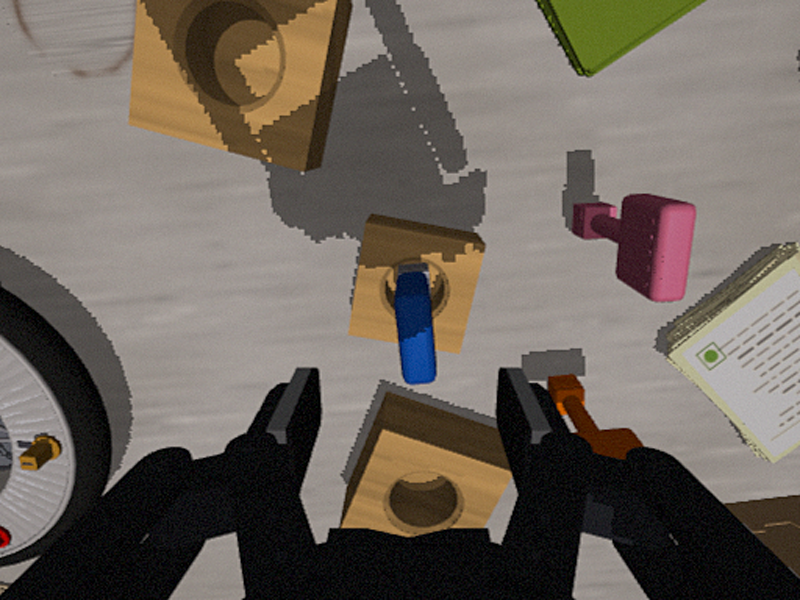

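```bash
python3 -m handwheel '[[[0.06,0.001,0.001,0.03,-4],[0.06,0,0,0.03,0],[0.06,0,0,0.021,0],[0.06,0,0,0,0],[0.06,0,0,0,0]]]' 40
python3 - <<'E'
from h import *
s=get_state();print(s['eef_pos'],s['tcp_rot'],s['contact_force'])
E
python3 -m handwheel '[[[0.01,0,0,0,0],[0.01,0,0,0,0],[0.01,0,0,0,0],[0.01,0,0,0,0],[0.01,0,0,0,0],[0.01,0,0,0,0],[0.01,0,0,0,0]]]' 60
```

```text
time: 3.2
eef_pos: [0.5102, 0.3148, 0.0759]
tcp_rot: [0.011, 1.0, -0.0, 0.0]
contact_force: [1.2, 0.5, -0.1]
opening: 0.699
finger_force: 0.0
[0.51018673 0.31477381 0.07593029] [ 1.07006178e-02  9.99942747e-01 -5.78333054e-06  6.33595621e-06] [ 1.18649082  0.53752823 -0.11704242]
time: 3.78
eef_pos: [0.5112, 0.3151, 0.0774]
tcp_rot: [0.01, 1.0, 0.001, 0.002]
contact_force: [0.1, -0.3, 5.9]
opening: 0.176
finger_force: 59.1
```

```bash
python3 -m handwheel '[[[0.01,0,0,-0.005,0],[0.01,0,0,-0.02,0],[0.01,0,0,-0.03,0],[0.01,0,0,-0.035,0],[0.01,0,0,-0.035,0],[0.01,0,0,0,0],[0.01,0,0,0,0]]]' 80
python3 - <<'E'
from h import *
s=get_state();print(s['qpos'])
c,im=look('wrist',[('wheel',0),('key',s['eef_pos'][2]-.071),('red_slot',.046),('yellow_slot',.046),('holder_mouth',.036)],'w3')
look('top',[('key',.1),('red_slot',.046),('yellow_slot',.046)])
E
```

```text
time: 4.37
eef_pos: [0.5112, 0.3153, 0.2035]
tcp_rot: [0.01, 1.0, 0.001, 0.003]
contact_force: [-0.1, 0.4, -0.9]
opening: 0.178
finger_force: 78.2
[ 3.83779308e-01  1.45250855e-01  1.79476044e+00  1.16514031e-05
  1.19570138e+00 -1.16636415e+00]
wrist wheel 0.96 5 212 [ 0.5723 -0.0137  0.    ]
wrist key 0.93 262 197 [0.5083 0.3153 0.1325]
wrist key 0.91 354 135 [0.4618 0.3833 0.1325]
wrist key 0.77 335 225 [0.5337 0.3738 0.1325]
wrist red_slot 0.8 13 288 [0.6537 0.0102 0.046 ]
wrist holder_mouth 0.97 169 28 [0.374  0.2317 0.036 ]
wrist holder_mouth 0.67 261 166 [0.5099 0.3149 0.036 ]
top red_slot 0.73 313 133 [0.6598 0.0088 0.046 ]
top yellow_slot 0.84 347 140 [ 0.6441 -0.0788  0.046 ]
top yellow_slot 0.19 321 171 [ 0.5601 -0.0108  0.046 ]
```

View pics/w3.png

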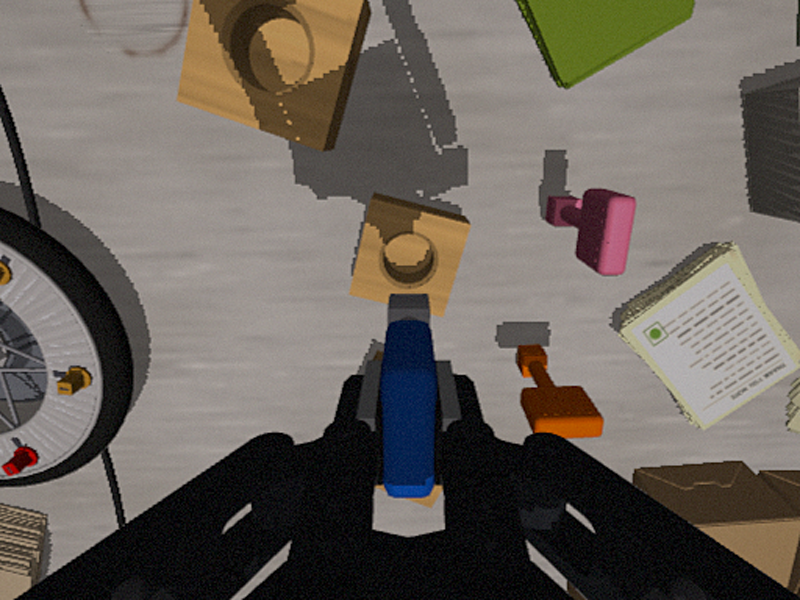

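```bash
python3 -m handwheel '[[[0.01,-0.0175,-0.031,0,0],[0.01,-0.0175,-0.031,0,0],[0.01,-0.0175,-0.031,0,0],[0.01,-0.0175,-0.031,0,0],[0.01,-0.0175,-0.031,0,0],[0.01,-0.0175,-0.031,0,0],[0.01,-0.0175,-0.031,0,0],[0.01,-0.0175,-0.031,0,0],[0.01,-0.0175,-0.031,0,0],[0.01,-0.0175,-0.031,0,0],[0.01,-0.0175,-0.031,0,0],[0.01,0,0,0,0]]]' 80
python3 - <<'E'
from h import *
s=get_state();print(s['qpos'],s['eef_pos'])
c,im=look('wrist',[('wheel',0),('red_slot',.046),('yellow_slot',.046)],'w4')
E
```

```text
time: 5.87
eef_pos: [0.6975, -0.0367, 0.2]
tcp_rot: [0.013, 1.0, -0.002, 0.001]
contact_force: [-0.2, -0.2, -1.1]
opening: 0.176
finger_force: 78.3
[-0.19659445  0.35978472  1.54225127 -0.00282677  1.23712237 -1.74029342] [ 0.69751829 -0.03671977  0.19997143]
wrist wheel 0.65 278 46 [ 0.5731 -0.0167  0.    ]
wrist red_slot 0.69 310 129 [0.6546 0.0119 0.046 ]
wrist yellow_slot 0.98 226 117 [ 0.6408 -0.0706  0.046 ]
```

View pics/w4.png

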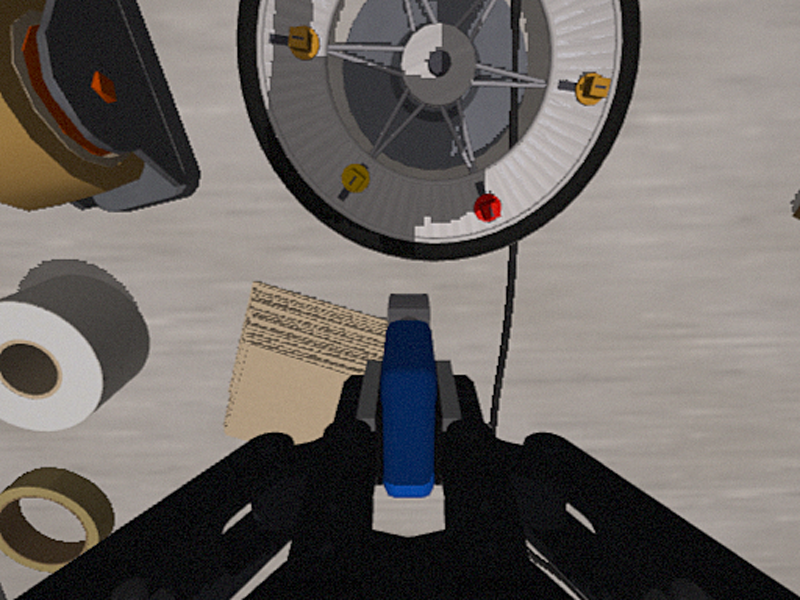

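```bash
cat >> h.py <<'E'
def nip_mask(im,c,X,red):
    hsv=cv2.cvtColor(im,cv2.COLOR_BGR2HSV)
    m=(cv2.inRange(hsv,(0,120,60),(8,255,255))|cv2.inRange(hsv,(172,120,60),(180,255,255))) if red else cv2.inRange(hsv,(12,110,50),(35,255,255))
    m=cv2.morphologyEx(m,cv2.MORPH_CLOSE,np.ones((3,3)))
    n,l,st,ce=cv2.connectedComponentsWithStats(m); u=np.array(proj(c,X))
    ok=[i for i in range(1,n) if 40<st[i,4]<3000]
    i=min(ok,key=lambda i:np.hypot(*(ce[i]-u))); return (l==i).astype(np.uint8),ce[i]
def fitnip(c,m,X,phi):
    def sil(x,y):
        o=np.zeros_like(m)
        def fill(pts):
            P=np.array([proj(c,p) for p in pts]); cv2.fillConvexPoly(o,cv2.convexHull((P*16).round().astype(np.int32)),1,shift=4)
        fill([[x+.009*np.cos(a),y+.009*np.sin(a),z] for a in np.linspace(0,6.28,24) for z in(.046,.049)])
        fill([[x+.00707*np.cos(a),y+.00707*np.sin(a),z] for a in phi+np.pi/4+np.arange(4)*np.pi/2 for z in(.049,.063)])
        return o
    x0,y0=X[:2]
    r=minimize(lambda p:-float((sil(*p)&m).sum())/float((sil(*p)|m).sum()),[x0,y0],method='Nelder-Mead',options=dict(initial_simplex=[[x0,y0],[x0+.006,y0],[x0,y0+.006]]))
    return r.x,r.fun
E
python3 - <<'E'
from h import *
c=cam('wrist'); im=viewer.read_camera('wrist')
H=np.array([.5742,-.017]); phi=np.radians(19)
print('hubbolt',atz(c,281,39.7,.059))
P=[];A=[]
for k,red in [(0,1),(-60,0),(60,0),(-120,0)]:
    a=phi+np.radians(k); X=[*(H+.085*np.array([np.cos(a),np.sin(a)])),.055]
    m,ce=nip_mask(im,c,X,red); x0=atz(c,*ce,.055)
    x,f=fitnip(c,m,x0,a); print(k,m.sum(),ce.round(1),x0[:2].round(4),x.round(4),round(f,2)); P.append(x);A.append(k)
from scipy.optimize import least_squares
hb=atz(c,281,39.7,.059)[:2]
def res(p):
    o=[*((p[:2]-hb)/.0015)]
    for x,k,r in zip(P,A,p[3:]):
        a=p[2]+np.radians(k); o+=[*((p[:2]+(.085+r)*np.array([np.cos(a),np.sin(a)])-x)/.0007), r/.005]
    return o
s=least_squares(res,[*H,phi,0,0,0,0]); print(s.x.round(4),np.degrees(s.x[2]),s.cost)
E
```

```text
hubbolt [ 0.57213622 -0.01018429  0.059     ]
0 238 [303.9 136.1] [0.657  0.0125] [0.6579 0.0132] -0.82
-60 263 [219.6 116.8] [ 0.6369 -0.0685] [ 0.6376 -0.07  ] -0.88
60 314 [370.1  61.1] [0.5907 0.0705] [0.5899 0.0719] -0.79
-120 331 [186.2  30.4] [ 0.5625 -0.0929] [ 0.561  -0.0948] -0.81
[ 0.5744 -0.0156  0.3428  0.0032 -0.0016  0.0038 -0.0046] 19.64002787141627 11.233352470799316
```

```bash
python3 -m handwheel '[[[0.01,0.0065,0.03,0,0],[0.01,0.0065,0.03,0,0],[0.01,0,0,0.02,-7],[0.01,0,0,0.02,-7],[0.01,0,0,0.01,-7],[0.01,0,0,0,0],[0.01,0,0,0,0]]]' 80
python3 - <<'E'
from h import *
s=get_state();print(s['qpos'],s['eef_pos'])
q=R.from_quat(s['tcp_rot']).as_matrix(); print('x ang',np.degrees(np.arctan2(q[1,0],q[0,0])))
c,im=look('wrist',[('red_slot',.046),('key',s['eef_pos'][2]-.071)],'w5')
m,ce=nip_mask(im,c,[.6579,.0132,.055],1); x,f=fitnip(c,m,[.6579,.0132],.343); print(ce,x,f,'delta',tool_delta([*x,.1]))
print('bottom center px',proj(c,s['eef_pos']+q@[0,0,.0714]))
E
```

```text
time: 6.7
eef_pos: [0.6827, 0.0314, 0.1498]
tcp_rot: [-0.171, 0.985, 0.0, -0.001]
contact_force: [-0.8, -0.2, -0.4]
opening: 0.175
finger_force: 78.3
[-1.02204744e-01  3.75605292e-01  1.61733063e+00  9.44949048e-05
  1.15033151e+00 -2.01753225e+00] [0.682663   0.03143556 0.14976453]
x ang -160.26199803064597
wrist red_slot 0.86 252 151 [0.6546 0.0134 0.046 ]
wrist key 0.79 263 198 [0.6802 0.032  0.0788]
[250.74925373 155.50447761] [0.65850242 0.01355522] -0.850253807106599 delta [ 0.03016419 -0.00701708  0.05212172]
bottom center px (np.float64(261.1513617988776), np.float64(200.55654632928653))
```

View pics/w5.png

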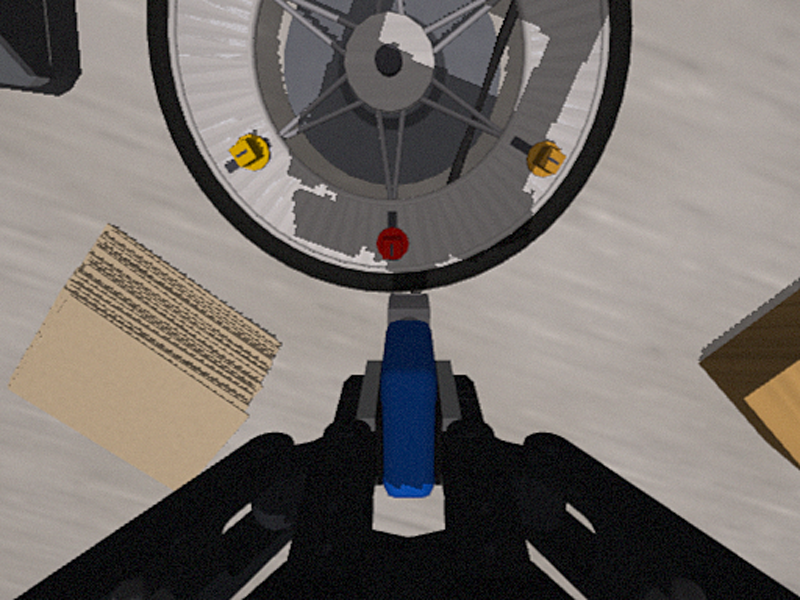

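```bash
python3 - <<'E'
from h import *
for i in range(2):
    c=cam('wrist'); im=viewer.read_camera('wrist'); s=get_state(); print(s['eef_pos'],s['tcp_rot'])
    m,ce=nip_mask(im,c,[.6579,.0132,.055],1); print(ce,cv2.boundingRect(m))
    x0=atz(c,*ce,.054); print('atz',x0, tool_delta(x0))
    x,f=fitnip(c,m,x0,.343); print(x,f,proj(c,[*x,.049]),proj(c,[*x,.063]),tool_delta([*x,.1]))
    print('tcp',proj(c,s['eef_pos']),'bottom',proj(c,s['eef_pos']+R.from_quat(s['tcp_rot']).apply([0,0,.0714])))
E
```

```text
[0.68440179 0.03014096 0.15219694] [-1.71436649e-01  9.85194069e-01 -3.79892873e-04  1.40614350e-03]
[253.00600601 152.96396396] (243, 143, 21, 21)
atz [0.65682498 0.01317179 0.054     ] [ 0.03194713 -0.00653553  0.09812104]
[0.65835218 0.01370517] -0.8604651162790697 (np.float64(253.16735701122315), np.float64(153.58080681024788)) (np.float64(252.70311786217107), np.float64(157.33091364779642)) [ 0.03020808 -0.00660598  0.05212553]
tcp (np.float64(260.79305779518137), np.float64(247.80404517644808)) bottom (np.float64(260.87278718436863), np.float64(200.50100590779886))
[0.68432979 0.02998899 0.15201218] [-1.71489530e-01  9.85185059e-01 -3.39804964e-04  1.27461576e-03]
[253.13392857 153.12202381] (243, 143, 21, 21)
atz [0.65694736 0.01309352 0.054     ] [ 0.03171547 -0.00654081  0.0979438 ]
[0.65863548 0.01354621] -0.8704663212435233 (np.float64(253.14042398292165), np.float64(153.87897496708555)) (np.float64(252.67449726572278), np.float64(157.64479874125425)) [ 0.02986351 -0.00673606  0.0519483 ]
tcp (np.float64(260.96945088922666), np.float64(247.5123332678634)) bottom (np.float64(261.01027305283026), np.float64(200.3048575470501))
```

```bash
python3 - <<'E'
from h import *
c=cam('wrist'); im=viewer.read_camera('wrist'); s=get_state(); print(s['eef_pos'])
m=blue(im); p=s['eef_pos']
for off in (.0694,.0714,.0734):
    x,f=fitbox(c,m,p[0],p[1],p[2]-off); print(off,x,np.degrees(x[2]),f,tool_delta([*x[:2],p[2]]))
print(cv2.boundingRect(m)); 
# predicted box
for h in(.062,.104): print([np.round(proj(c,p+R.from_quat(s['tcp_rot']).apply([a,w,.0714-h]))) for a in(-.022,.022) for w in(-.008,.008)])
mm,ce=nip_mask(im,c,[.6579,.0132,.055],1); x,f=fitnip(c,mm,[.6583,.0135],.343); print(x,f,tool_delta([*x,.1]))
cv2.imwrite('pics/w6.png',cv2.resize(im[60:340,180:345],None,fx=2.1*1,fy=2.1,interpolation=cv2.INTER_CUBIC))
E
```

```text
[0.68419478 0.0298939  0.1517219 ]
0.0694 [0.68391267 0.0298732  0.36288502] 20.79177985559257 -0.8183236736513598 [ 2.72501343e-04  7.58793480e-05 -6.11743565e-07]
0.0714 [0.68422064 0.02968988 0.3257832 ] 18.66600211866089 -0.8425522148267156 [ 4.46231247e-05 -2.00750907e-04  9.52224091e-08]
0.0734 [0.68565734 0.03080344 0.36467242] 20.894190709016407 -0.8699052132701421 [-1.68390440e-03  3.61634508e-04  3.01896877e-06]
(243, 205, 37, 113)
[array([248., 271.]), array([274., 271.]), array([247., 204.]), array([275., 204.])]
[array([244., 325.]), array([278., 325.]), array([242., 241.]), array([280., 241.])]
[0.65820087 0.01417149] -0.8578811369509044 [ 0.02988121 -0.00596322  0.05166804]
```

View pics/w6.png

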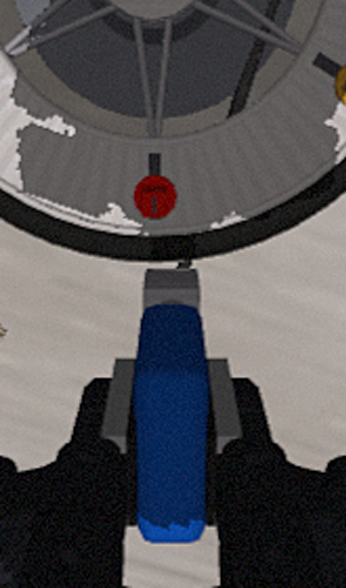

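```bash
python3 -m handwheel '[[[0.01,0.015,-0.003,0,0],[0.01,0.015,-0.003,0,0],[0.01,0,0,0,0],[0.01,0,0,0,0],[0.01,0,0,0,0]]]' 80
cat > st.py <<'E'
from h import *
s=get_state(); q=R.from_quat(s['tcp_rot']).as_matrix(); H=np.array([.5744,-.0156])
d=s['eef_pos'][:2]-H
print('t',round(s['time'],2),'p',s['eef_pos'].round(4),'xang',round(np.degrees(np.arctan2(q[1,0],q[0,0])),1),'F',s['contact_force'].round(1),'Mz',s['wrist_torque'].round(2),'r',np.hypot(*d).round(4),'ang',np.degrees(np.arctan2(d[1],d[0])).round(1),'q6',s['qpos'][5].round(2),'tilt',q[:2,2].round(4))
E
python3 st.py
```

```text
time: 7.42
eef_pos: [0.658, 0.0142, 0.151]
tcp_rot: [-0.172, 0.985, -0.0, 0.001]
contact_force: [-0.1, -0.2, -1.7]
opening: 0.172
finger_force: 78.3
t 7.42 p [0.658  0.0142 0.151 ] xang -160.2 F [-0.1 -0.2 -1.7] Mz [-0.   -0.04  0.02] r 0.0888 ang 19.6 q6 -2.05 tilt [0.0015 0.0001]
```

```bash
python3 -m handwheel '[[[0.01,0,0,0.010,0],[0.01,0,0,0.003,0],[0.01,0,0,0.002,0],[0.01,0,0,0,0],[0.01,0,0,0,0]]]' 80 | head -3
python3 st.py
python3 -m handwheel '[[[0.01,0,0,0.0015,0],[0.01,0,0,0,0],[0.01,0,0,0.0015,0],[0.01,0,0,0,0]]]' 80 | sed -n 2,4p; python3 st.py
```

```text
time: 7.83
eef_pos: [0.6574, 0.0143, 0.1349]
tcp_rot: [-0.172, 0.985, 0.0, -0.0]
t 7.83 p [0.6574 0.0143 0.1349] xang -160.2 F [-0.2 -0.2 -1.1] Mz [-0.04  0.02  0.02] r 0.0882 ang 19.8 q6 -2.05 tilt [-0.0005  0.0001]
eef_pos: [0.6577, 0.0142, 0.1324]
tcp_rot: [-0.172, 0.985, -0.0, 0.001]
contact_force: [0.8, -0.1, -1.4]
t 8.17 p [0.6577 0.0142 0.1324] xang -160.2 F [ 0.8 -0.1 -1.4] Mz [ 0.08 -0.3   0.01] r 0.0885 ang 19.7 q6 -2.05 tilt [0.0012 0.0002]
```

```bash
python3 -m handwheel '[[[0.01,0,0,0.0015,0],[0.01,0,0,0,0],[0.01,0,0,0.0015,0],[0.01,0,0,0,0]]]' 80 | sed -n 2,4p; python3 st.py
```

```text
eef_pos: [0.6576, 0.0142, 0.1294]
tcp_rot: [-0.172, 0.985, -0.0, 0.0]
contact_force: [0.6, -0.4, -1.0]
t 8.5 p [0.6576 0.0142 0.1294] xang -160.2 F [ 0.6 -0.4 -1. ] Mz [ 0.09 -0.38 -0.06] r 0.0884 ang 19.7 q6 -2.05 tilt [0.0008 0.    ]
```

```bash
python3 -m handwheel '[[[0.01,0,0,0.002,0],[0.01,0,0,0.002,0],[0.01,0,0,0,0],[0.01,0,0,0.0015,0],[0.01,0,0,0,0]]]' 80 | sed -n 2,4p; python3 st.py
```

```text
eef_pos: [0.6571, 0.0141, 0.1233]
tcp_rot: [-0.172, 0.985, 0.0, -0.0]
contact_force: [0.5, -0.3, -2.1]
t 8.92 p [0.6571 0.0141 0.1233] xang -160.2 F [ 0.5 -0.3 -2.1] Mz [ 0.07 -0.35  0.  ] r 0.0879 ang 19.8 q6 -2.05 tilt [-0.0008 -0.    ]
```

```bash
python3 -m handwheel '[[[0.01,0,0,0,5],[0.01,0,0,0,5],[0.01,0,0,0,5],[0.01,0,0,0,0]]]' 80 | sed -n 2,4p; python3 st.py
python3 -m handwheel '[[[0.01,0,0,0,7],[0.01,0,0,0,7],[0.01,0,0,0,7],[0.01,0,0,0,7],[0.01,0,0,0,7],[0.01,0,0,0,0]]]' 80 | sed -n 2,4p; python3 st.py
```

```text
eef_pos: [0.6573, 0.014, 0.1235]
tcp_rot: [-0.041, 0.999, -0.0, -0.0]
contact_force: [1.8, -0.3, -0.9]
t 9.25 p [0.6573 0.014  0.1235] xang -175.3 F [ 1.8 -0.3 -0.9] Mz [-0.02 -0.36  0.03] r 0.088 ang 19.7 q6 -1.79 tilt [-0.0002 -0.0004]
eef_pos: [0.6572, 0.0141, 0.1235]
tcp_rot: [0.26, 0.966, -0.0, -0.0]
contact_force: [0.8, -0.0, -2.2]
t 9.75 p [0.6572 0.0141 0.1235] xang 149.8 F [ 0.8 -0.  -2.2] Mz [-0.05 -0.41  0.02] r 0.088 ang 19.7 q6 -1.18 tilt [-0.0004 -0.0002]
```

```bash
for i in 1 2; do python3 -m handwheel '[[[0.01,0,0,0,7],[0.01,0,0,0,7]]]' 80 >/dev/null; python3 st.py; done
python3 - <<'E'
from h import *
im=viewer.read_camera('wrist'); cv2.imwrite('pics/w7.png',cv2.resize(im[60:300,130:390],None,fx=2.4,fy=2.4,interpolation=cv2.INTER_CUBIC))
E
```

```text
t 9.92 p [0.6572 0.0141 0.1235] xang 135.8 F [ 2.2  0.1 -2.2] Mz [-0.04 -0.38  0.09] r 0.088 ang 19.7 q6 -0.93 tilt [-0.0004 -0.0002]
t 10.08 p [0.6572 0.0141 0.1235] xang 121.8 F [ 0.8  0.2 -1.9] Mz [-0.05 -0.39  0.1 ] r 0.088 ang 19.7 q6 -0.69 tilt [-0.0004 -0.0002]
```

View pics/w7.png

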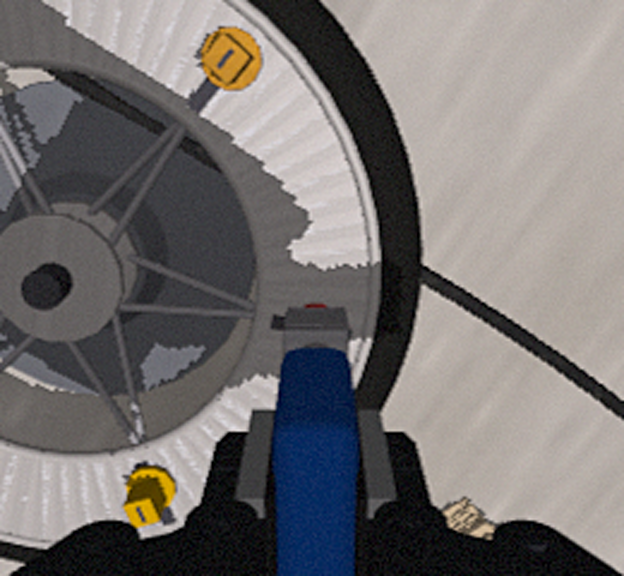

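```bash
python3 -m handwheel '[[[0.01,0,0,0,7],[0.01,0,0,0,7],[0.01,0,0,0,7]]]' 80 >/dev/null; python3 st.py
python3 -m handwheel '[[[0.01,0,0,0,-5],[0.01,0,0,0,-4],[0.01,0,0,0,0],[0.01,0,0,-0.003,0],[0.01,0,0,-0.006,0],[0.01,0,0,-0.012,0],[0.01,0,0,-0.015,0],[0.01,0,0,0,0]]]' 80 >/dev/null; python3 st.py
```

```text
t 10.38 p [0.6572 0.0141 0.1235] xang 100.9 F [ 2.5  0.1 -1.3] Mz [-0.07 -0.41  0.11] r 0.088 ang 19.7 q6 -0.32 tilt [-0.0004 -0.0002]
t 11.05 p [0.6594 0.014  0.1648] xang 109.8 F [ 0.  -0.3  0.6] Mz [-0.02 -0.08 -0.02] r 0.09 ang 19.2 q6 -0.48 tilt [ 0.0064 -0.0008]
```

```bash
python3 -m handwheel '[[[0.01,-0.033,-0.011,0,0],[0.01,-0.033,-0.011,0,0],[0.01,-0.033,-0.011,0,0],[0.01,0,0,0.006,-6],[0.01,0,0,0.006,-6],[0.01,0,0,0,-6],[0.01,0,0,0,-6],[0.01,0,0,0,-6],[0.01,0,0,0,0],[0.01,0,0,0,0],[0.01,0,0,0,0]]]' 80 >/dev/null; python3 st.py
python3 - <<'E'
from h import *
c=cam('wrist'); im=viewer.read_camera('wrist')
cv2.imwrite('pics/w8.png',cv2.resize(im[30:330,110:460],None,fx=2,fy=2,interpolation=cv2.INTER_CUBIC))
P=[.6376,-.070]
m,ce=nip_mask(im,c,[*P,.055],0); x0=atz(c,*ce,.054);x,f=fitnip(c,m,x0,-.705); print(ce,m.sum(),x0,x,f,'delta',tool_delta([*x,.1]))
m,ce=nip_mask(im,c,[.657,.014,.055],1); x0=atz(c,*ce,.054);x,f=fitnip(c,m,x0,.343); print('red',ce,x0,x,f)
E
```

```text
t 11.97 p [ 0.6599 -0.0901  0.1481] xang 139.7 F [-0.5 -0.9 -0.6] Mz [-0.01 -0.06  0.07] r 0.1134 ang -41.1 q6 -1.16 tilt [0.0001 0.    ]
[264.54755043 153.49567723] 347 [ 0.63666022 -0.06863348  0.054     ] [ 0.63793445 -0.06963287] -0.8675 delta [0.02994984 0.00141641 0.04800718]
red [358.7039627  105.14918415] [0.6547683  0.01169081 0.054     ] [0.65619874 0.0124189 ] -0.8614457831325302
```

View pics/w8.png

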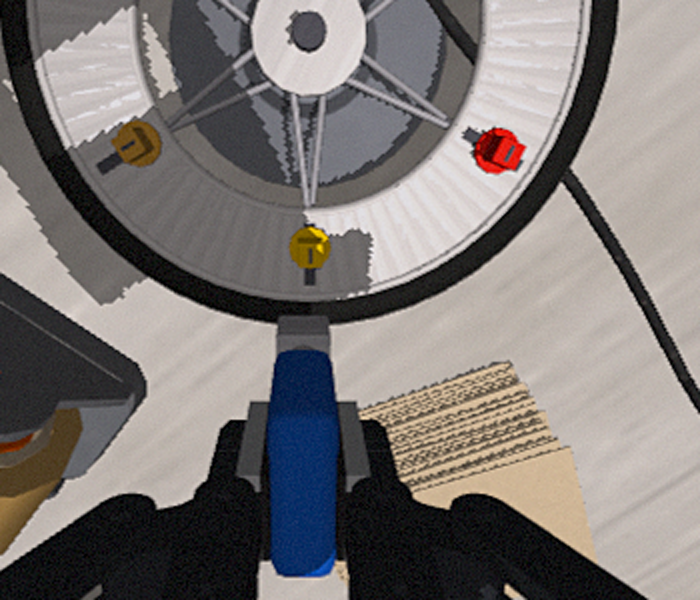

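```bash
python3 -m handwheel '[[[0.01,0.015,0.001,0,0],[0.01,0.015,0.001,0,0],[0.01,0,0,0,0],[0.01,0,0,0.008,0],[0.01,0,0,0.003,0],[0.01,0,0,0.002,0],[0.01,0,0,0,0],[0.01,0,0,0,0]]]' 80 >/dev/null; python3 st.py
python3 -m handwheel '[[[0.01,0,0,0.0015,0],[0.01,0,0,0,0],[0.01,0,0,0.0015,0],[0.01,0,0,0,0]]]' 80 >/dev/null; python3 st.py
```

```text
t 12.68 p [ 0.6384 -0.0696  0.1343] xang 139.8 F [-0.8 -0.  -1.2] Mz [-0.04  0.03 -0.04] r 0.0837 ang -40.2 q6 -1.14 tilt [-0.0006  0.0001]
t 13.02 p [ 0.6382 -0.0693  0.1316] xang 139.8 F [-0.1  0.7 -1.4] Mz [ 0.    0.   -0.04] r 0.0834 ang -40.1 q6 -1.14 tilt [-0.0002  0.    ]
```

```bash
python3 -m handwheel '[[[0.01,0,0,0.0015,0],[0.01,0,0,0,0],[0.01,0,0,0.0015,0],[0.01,0,0,0,0]]]' 80 >/dev/null; python3 st.py
python3 -m handwheel '[[[0.01,0,0,0.002,0],[0.01,0,0,0,0],[0.01,0,0,0.002,0],[0.01,0,0,0,0]]]' 80 >/dev/null; python3 st.py
```

```text
t 13.35 p [ 0.6381 -0.0692  0.1285] xang 139.8 F [-0.3 -0.5 -1.6] Mz [ 0.06 -0.06 -0.03] r 0.0833 ang -40.1 q6 -1.14 tilt [-0.0004  0.0001]
t 13.68 p [ 0.6381 -0.0692  0.1244] xang 139.8 F [-0.4 -0.2 -1.1] Mz [ 0.07 -0.09  0.01] r 0.0832 ang -40.1 q6 -1.14 tilt [-0.0005  0.0001]
```

```bash
python3 -m handwheel '[[[0.01,0,0,0.001,0],[0.01,0,0,0,7],[0.01,0,0,0,7],[0.01,0,0,0,7],[0.01,0,0,0,7]]]' 80 >/dev/null; python3 st.py
python3 -m handwheel '[[[0.01,0,0,0,7],[0.01,0,0,0,7],[0.01,0,0,0,7],[0.01,0,0,0,7],[0.01,0,0,0,7],[0.01,0,0,0,7],[0.01,0,0,0,7],[0.01,0,0,0,7],[0.01,0,0,0,7],[0.01,0,0,0,7]]]' 80 >/dev/null; python3 st.py
```

```text
t 14.1 p [ 0.6386 -0.0693  0.1238] xang 111.5 F [ 0.1  0.3 -1.6] Mz [ 0.03 -0.25  0.06] r 0.0836 ang -39.9 q6 -0.64 tilt [ 0.001  -0.0002]
t 14.93 p [ 0.6386 -0.0693  0.1238] xang 41.5 F [ 0.7  0.  -2.2] Mz [ 0.03 -0.32  0.08] r 0.0837 ang -39.9 q6 0.58 tilt [ 0.0013 -0.0002]
```

```bash
python3 -m handwheel '[[[0.01,0,0,0,7],[0.01,0,0,0,7],[0.01,0,0,0,7],[0.01,0,0,0,7],[0.01,0,0,0,7],[0.01,0,0,0,7],[0.01,0,0,0,7],[0.01,0,0,0,7],[0.01,0,0,0,7],[0.01,0,0,0,7],[0.01,0,0,0,7],[0.01,0,0,0,7]]]' 80 >/dev/null; python3 st.py
python3 -m handwheel '[[[0.01,0,0,0,7]]]' 80 >/dev/null; python3 st.py
python3 -m handwheel '[[[0.01,0,0,0,-5],[0.01,0,0,0,-4],[0.01,0,0,0,0],[0.01,0,0,-0.003,0],[0.01,0,0,-0.006,0],[0.01,0,0,-0.012,0],[0.01,0,0,-0.03,0],[0.01,0,0,-0.03,0],[0.01,0,0,0,0]]]' 80 >/dev/null; python3 st.py
```

```text
t 15.93 p [ 0.6387 -0.0694  0.1238] xang -42.5 F [ 1.4  0.1 -2.6] Mz [-0.06 -0.28  0.02] r 0.0838 ang -39.9 q6 2.05 tilt [ 0.0015 -0.0004]
t 16.02 p [ 0.6387 -0.0694  0.1238] xang -49.5 F [ 2.7 -0.3 -1.9] Mz [ 0.01 -0.33  0.07] r 0.0838 ang -39.9 q6 2.17 tilt [ 0.0015 -0.0005]
t 16.77 p [ 0.642  -0.0702  0.2144] xang -40.2 F [ 0.8 -0.4  0.6] Mz [-0.05 -0.09  0.  ] r 0.0869 ang -38.9 q6 2.01 tilt [ 0.0133 -0.0036]
```

```bash
python3 -m handwheel '[[[0.01,0,0,0,-7],[0.01,0,0,0,-7],[0.01,0,0,0,-7],[0.01,0,0,0,-7],[0.01,0,0,0,-7],[0.01,0,0,0,-7],[0.01,0,0,0,-7],[0.01,0,0,0,-7],[0.01,0,0,0,-7],[0.01,0,0,0,-7],[0.01,0,0,0,-7],[0.01,0,0,0,-7]]]' 80 >/dev/null
python3 -m handwheel '[[[0.01,0,0,0,-7],[0.01,0,0,0,-7],[0.01,0,0,0,-7],[0.01,0,0,0,-7],[0.01,0,0,0,-7],[0.01,0,0,0,-7],[0.01,0,0,0,-7],[0.01,0,0,0,-7],[0.01,0,0,0,-7],[0.01,0,0,0,-7],[0.01,0,0,0,-7],[0.01,0,0,0,-7]]]' 80 >/dev/null
python3 -m handwheel '[[[0.01,-0.02,0.02,0.02,0],[0.01,-0.02,0.02,0.02,0],[0.01,0,0,0,0],[0.01,0,0,0,0],[0.01,0,0,0,0]]]' 80 >/dev/null; python3 st.py
python3 - <<'E'
from h import *
im=viewer.read_camera('wrist')
cv2.imwrite('pics/w9.png',cv2.resize(im[60:260,150:400],None,fx=3,fy=3,interpolation=cv2.INTER_CUBIC))
E
```

```text
t 19.18 p [ 0.6942 -0.0763  0.1654] xang 127.8 F [-0.4  0.   0.1] Mz [ 0.   -0.03  0.05] r 0.1343 ang -26.9 q6 -0.91 tilt [-0.0003  0.    ]
```

View pics/w9.png

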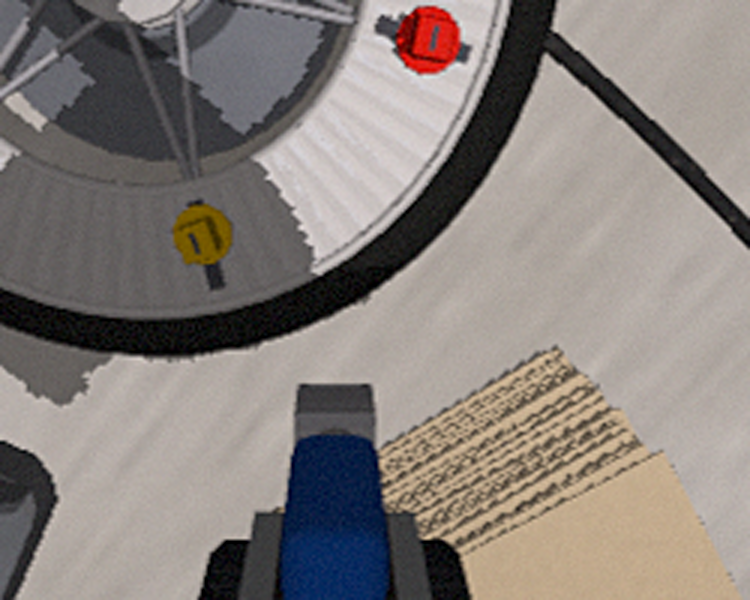

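```bash
python3 - <<'E'
from h import *
c=cam('wrist'); ims=[viewer.read_camera('wrist').astype(np.float32) for _ in range(6)]; im=np.mean(ims,0).astype(np.uint8)
out=[]
for nm,(x,y),rad in [('red',(.6572,.0141),19.6),('yellow',(.6385,-.0693),-40.4)]:
    z=.063; N=240; sc=.024/N
    # rectified patch: columns along radial outward, rows: ccw tangent up
    a=np.radians(rad); e=np.array([np.cos(a),np.sin(a)]); t=np.array([-e[1],e[0]])
    mx=np.zeros((N,N),np.float32);my=mx.copy()
    for i in range(N):
        for j in range(N):
            p=np.array([x,y])+e*(j-N/2)*sc+t*(N/2-i)*sc; mx[i,j],my[i,j]=proj(c,[*p,z])
    out.append(cv2.remap(im,mx,my,cv2.INTER_CUBIC))
cv2.imwrite('pics/rect.png',cv2.resize(np.hstack(out),None,fx=1.6,fy=1.6))
E
```

```text
(no output)
```

View pics/rect.png

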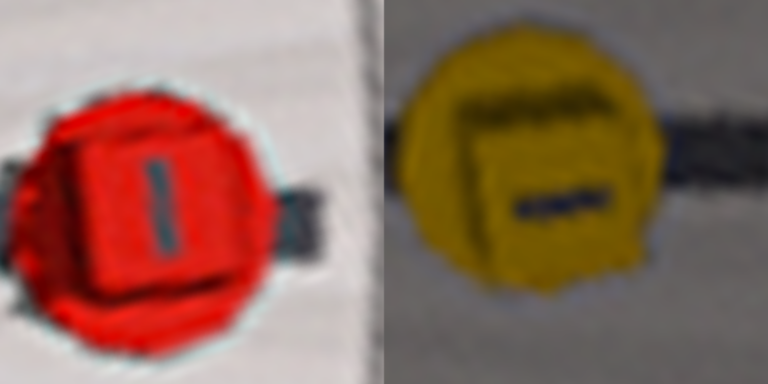

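```bash
python3 -m handwheel '[[[0.01,0.0314,0.0087,0,0],[0.01,0.0314,0.0087,0,0],[0.01,0.0314,0.0088,0,0],[0.01,0,0,0.01,5],[0.01,0,0,0.01,5],[0.01,0,0,0.008,0],[0.01,0,0,0,0],[0.01,0,0,0,0],[0.01,0,0,0,0]]]' 80 >/dev/null; python3 st.py
```

```text
t 20.28 p [0.6577 0.0137 0.1374] xang 117.8 F [-0.   0.8 -0.1] Mz [ 0.01 -0.01 -0.  ] r 0.0883 ang 19.4 q6 -0.62 tilt [ 0.0008 -0.0001]
```

```bash
python3 -m handwheel '[[[0.01,0,0,0.002,0],[0.01,0,0,0.002,0],[0.01,0,0,0.0015,0],[0.01,0,0,0,0],[0.01,0,0,0,0]]]' 80 >/dev/null; python3 st.py
python3 -m handwheel '[[[0.01,0,0,0.0015,0],[0.01,0,0,0,0],[0.01,0,0,0.0015,0],[0.01,0,0,0,0]]]' 80 >/dev/null; python3 st.py
```

```text
t 20.7 p [0.6572 0.0141 0.1312] xang 117.8 F [-0.4  0.5 -1.5] Mz [-0.01 -0.03  0.05] r 0.088 ang 19.7 q6 -0.62 tilt [-0.0003  0.    ]
t 21.03 p [0.6572 0.0142 0.128 ] xang 117.8 F [ 0.6 -0.2 -1.3] Mz [-0.04 -0.03 -0.08] r 0.088 ang 19.8 q6 -0.62 tilt [-0.0003  0.    ]
```

```bash
python3 -m handwheel '[[[0.01,0,0,0.002,0],[0.01,0,0,0.002,0],[0.01,0,0,0,6],[0.01,0,0,0,6],[0.01,0,0,0,6]]]' 80 >/dev/null; python3 st.py
python3 -m handwheel '[[[0.01,0,0,0,7]]]' 80 >/dev/null; python3 st.py
python3 -m handwheel '[[[0.01,0,0,0,-6],[0.01,0,0,0,-6],[0.01,0,0,0,-3],[0.01,0,0,0,0],[0.01,0,0,-0.003,0],[0.01,0,0,-0.006,0],[0.01,0,0,-0.012,0],[0.01,0,0,-0.02,0],[0.01,0,0,0,0],[0.01,0,0,0,0]]]' 80 >/dev/null; python3 st.py
```

```text
t 21.45 p [0.6572 0.0139 0.1239] xang 99.5 F [-0.2 -0.3 -2. ] Mz [-0.13 -0.08  0.12] r 0.0879 ang 19.6 q6 -0.3 tilt [-0.0002 -0.0005]
t 21.53 p [0.6572 0.0139 0.1239] xang 92.5 F [ 0.5 -0.1 -1.7] Mz [-0.09 -0.07  0.07] r 0.0879 ang 19.6 q6 -0.18 tilt [-0.0002 -0.0005]
t 22.37 p [0.6588 0.014  0.1682] xang 107.8 F [ 0.5 -0.6 -1.6] Mz [ 0.03  0.05 -0.01] r 0.0894 ang 19.3 q6 -0.44 tilt [ 0.0051 -0.0006]
```

```bash
python3 -m handwheel '[[[0.01,-0.0246,-0.0144,0,0],[0.01,-0.0246,-0.0144,0,0],[0.01,-0.0246,-0.0144,0,0],[0.01,0,0,0,-6.7],[0.01,0,0,0,-6.7],[0.01,0,0,0.01,-6.7],[0.01,0,0,0.01,-6.7],[0.01,0,0,0.01,-6.7],[0.01,0,0,0,-6.5],[0.01,0,0,0,0],[0.01,0,0,0,0]]]' 80 >/dev/null; python3 st.py
cat > mark.py <<'E'
from h import *
import sys
c=cam('wrist'); im=np.mean([viewer.read_camera('wrist').astype(np.float32) for _ in range(4)],0)
for nm,(x,y),rad in [('red',(.6572,.0141),19.6),('yellow',(.6385,-.0693),-40.4)]:
    if nm not in sys.argv: continue
    N=160; sc=.02/N; a=np.radians(rad); e=np.array([np.cos(a),np.sin(a)]); t=np.array([-e[1],e[0]])
    J,I=np.meshgrid(np.arange(N),np.arange(N)); P=np.array([x,y])+e*((J-N/2)*sc)[...,None]+t*((N/2-I)*sc)[...,None]
    uv=np.array([[proj(c,[*p,.063]) for p in r] for r in P],np.float32)
    q=cv2.remap(im,uv[...,0],uv[...,1],cv2.INTER_CUBIC).clip(0,255).astype(np.uint8); cv2.imwrite(f'pics/q_{nm}.png',q)
    b,g,r=[q[...,i].astype(int) for i in range(3)]
    m=((r-b)<(70 if nm=='red' else 40)).astype(np.uint8)   # colourless = the mark (or slot, flange)
    n,l,st,ce=cv2.connectedComponentsWithStats(m)
    for i in range(1,n):
        if 80<st[i,4]<1200:
            (cx,cy),(w,h),_=rr=cv2.minAreaRect(np.argwhere(l==i)[:,::-1].astype(np.float32))
            pts=np.argwhere(l==i)[:,::-1]-ce[i]; v=np.linalg.svd(pts.astype(float),full_matrices=False)[2][0]
            print(nm,'area',st[i,4],'at',ce[i].round(),'size',round(w),round(h),'angle cw from radial',round(np.degrees(np.arctan2(v[1],v[0]))%180,1))
E
python3 mark.py red
```

```text
t 23.28 p [ 0.6383 -0.0692  0.1346] xang 147.6 F [-0.4 -0.9 -0.7] Mz [ 0.03 -0.05 -0.05] r 0.0834 ang -40.0 q6 -1.27 tilt [-0.0013  0.0004]
red area 664 at [ 9. 87.] size 72 17 angle cw from radial 90.8
red area 442 at [62. 87.] size 46 10 angle cw from radial 91.3
```

```bash
python3 -m handwheel '[[[0.01,0,0,0.0015,0],[0.01,0,0,0.0015,0],[0.01,0,0,0,0],[0.01,0,0,0,0]]]' 80 >/dev/null; python3 st.py
python3 -m handwheel '[[[0.01,0,0,0.0015,0],[0.01,0,0,0,0],[0.01,0,0,0.0015,0],[0.01,0,0,0,0]]]' 80 >/dev/null; python3 st.py
```

```text
t 23.82 p [ 0.6386 -0.0693  0.1322] xang 147.8 F [-0.7  0.  -0.4] Mz [ 0.01  0.02 -0.01] r 0.0837 ang -39.9 q6 -1.27 tilt [-0.0003  0.0001]
t 24.15 p [ 0.6386 -0.0693  0.129 ] xang 147.8 F [-1.  -0.4  0.2] Mz [ 0.01 -0.04  0.02] r 0.0837 ang -39.9 q6 -1.27 tilt [-0.0005  0.0001]
```

```bash
python3 -m handwheel '[[[0.01,0,0,0.002,0],[0.01,0,0,0.002,0],[0.01,0,0,0.001,0],[0.01,0,0,0,6],[0.01,0,0,0,6],[0.01,0,0,0,6]]]' 80 >/dev/null; python3 st.py
python3 -m handwheel '[[[0.01,0,0,0,7]]]' 80 >/dev/null; python3 st.py
python3 -m handwheel '[[[0.01,0,0,0,-6],[0.01,0,0,0,-6],[0.01,0,0,0,-4],[0.01,0,0,0,0],[0.01,0,0,-0.003,0],[0.01,0,0,-0.006,0],[0.01,0,0,-0.012,0],[0.01,0,0,-0.02,0],[0.01,-0.03,0.01,0,0],[0.01,-0.02,0.01,0,0],[0.01,0,0,0,0],[0.01,0,0,0,0]]]' 80 >/dev/null; python3 st.py; python3 mark.py red yellow
```

```text
t 24.65 p [ 0.6385 -0.069   0.1239] xang 129.5 F [-0.3  1.2 -1.7] Mz [0.11 0.06 0.11] r 0.0834 ang -39.8 q6 -0.96 tilt [-0.0009  0.0008]
t 24.73 p [ 0.6385 -0.069   0.1239] xang 122.5 F [-1.   0.2 -1.3] Mz [ 0.14 -0.01  0.07] r 0.0834 ang -39.8 q6 -0.83 tilt [-0.0009  0.0008]
t 25.73 p [ 0.6904 -0.0876  0.1665] xang 138.8 F [ 0.6  1.2 -1.5] Mz [0.02 0.01 0.03] r 0.1366 ang -31.8 q6 -1.12 tilt [ 0.0012 -0.0003]
red area 311 at [76. 96.] size 42 8 angle cw from radial 90.5
red area 262 at [ 30. 135.] size 32 15 angle cw from radial 35.8
yellow area 371 at [81. 83.] size 43 10 angle cw from radial 179.0
```

```bash
python3 -m handwheel '[[[0.01,0.0334,0.0153,-0.004,0],[0.01,0.0334,0.0153,-0.004,0],[0.01,0.0334,0.0154,-0.004,0],[0.01,0.0334,0.0153,-0.004,0],[0.01,0.0334,0.0154,-0.004,0],[0.01,0.0334,0.0153,-0.004,0],[0.01,0.0334,0.0154,-0.004,0],[0.01,0.0334,0.0153,0,0],[0.01,0.0334,0.0154,0,0],[0.01,0.0334,0.0153,0,0],[0.01,0.0334,0.0154,0,0],[0.01,0.0334,0.0153,0,0]]]' 80 >/dev/null
python3 -m handwheel '[[[0.01,0,0,0,0],[0.01,0,0,0,0],[0.01,0,0,0,0],[0.01,0,0,0,0]]]' 80 >/dev/null; python3 st.py
python3 - <<'E'
from h import *
print(get_state()['qpos'])
look('wrist',[('holder_mouth',.036),('key',get_state()['eef_pos'][2]-.0714)])
print('delta',tool_delta([.5107,.315,.0785]))
E
```

```text
t 27.27 p [0.5094 0.3143 0.1934] xang 138.7 F [ 0.6 -0.2 -1.2] Mz [-0.01 -0.04  0.03] r 0.3362 ang 101.1 q6 -0.47 tilt [ 0.0001 -0.0003]
[ 3.83570477e-01  1.53517091e-01  1.80479736e+00 -3.85310251e-04
  1.18332095e+00 -4.67126553e-01]
wrist holder_mouth 0.81 108 126 [0.3725 0.228  0.036 ]
wrist holder_mouth 0.77 264 171 [0.5117 0.3149 0.036 ]
wrist holder_mouth 0.72 346 267 [0.6643 0.3097 0.036 ]
wrist key 0.69 323 74 [0.4676 0.4054 0.122 ]
wrist key 0.6 264 197 [0.5085 0.3162 0.122 ]
delta [-1.07121723e-04  1.32176088e-03  1.14810449e-01]
```

```bash
python3 -m handwheel '[[[0.01,0,0.001,0.03,0],[0.01,0,0,0.03,0],[0.01,0,0,0.01,0],[0.01,0,0,0,0],[0.01,0,0,0,0]]]' 80 >/dev/null; python3 st.py
python3 -m handwheel '[[[0.01,0,0,0.01,0],[0.01,0,0,0.01,0],[0.01,0,0,0.01,0],[0.01,0,0,0,0],[0.01,0,0,0,0]]]' 80 >/dev/null; python3 st.py
```

```text
t 27.83 p [0.51   0.3155 0.1232] xang 138.8 F [0.5 0.5 0.1] Mz [-0.03 -0.03 -0.01] r 0.3373 ang 101.0 q6 -0.47 tilt [-0.001  -0.0004]
t 28.25 p [0.5091 0.3158 0.0923] xang 138.8 F [-0.  -0.7 -1.1] Mz [ 0.01  0.01 -0.01] r 0.3378 ang 101.1 q6 -0.47 tilt [-0.0019 -0.0008]
```

```bash
python3 -m handwheel '[[[0.01,0,0,0.009,0],[0.01,0,0,0.003,0],[0.01,0,0,0,0],[0.01,0,0,0,0]]]' 80 >/dev/null; python3 st.py
python3 -m handwheel '[[[0.01,0,0,0.0015,0],[0.01,0,0,0,0],[0.01,0,0,0.001,0],[0.01,0,0,0,0]]]' 80 >/dev/null; python3 st.py
```

```text
t 28.58 p [0.5096 0.316  0.081 ] xang 138.8 F [ 0.2  0.8 -1.8] Mz [-0.01 -0.01  0.01] r 0.3378 ang 101.1 q6 -0.47 tilt [-0.0006 -0.0003]
t 28.92 p [0.5098 0.316  0.0789] xang 138.8 F [ 0.9  0.7 -1.4] Mz [-0.01  0.01 -0.01] r 0.3378 ang 101.0 q6 -0.47 tilt [0.0001 0.    ]
```

```bash
python3 -m handwheel '[[[0.01,0,0,0.001,0],[0.01,0,0,0,0],[0.01,0,0,0.001,0],[0.01,0,0,0,0]]]' 80 >/dev/null; python3 st.py
python3 -m handwheel '[[[0.01,0,0,0.001,0],[0.01,0,0,0,0],[0.01,0,0,0,0]]]' 80 >/dev/null; python3 st.py
```

```text
t 29.25 p [0.51   0.3161 0.0775] xang 138.8 F [-1.2 -0.5  2.3] Mz [-0.16  0.32 -0.01] r 0.3379 ang 101.0 q6 -0.47 tilt [-0.0001 -0.0001]
t 29.5 p [0.5101 0.3161 0.0775] xang 138.8 F [-2.9 -1.1  7.3] Mz [-0.35  0.62  0.02] r 0.3379 ang 101.0 q6 -0.47 tilt [-0.     -0.0001]
```

Floor contact felt at the expected height; open and retreat.

```bash
python3 -m handwheel '[[[0.03,0,0,0,0],[0.045,0,0,0,0],[0.045,0,0,0,0],[0.045,0,0,0,0],[0.045,0,0,0,0]]]' 40 | tail -2; python3 st.py
python3 -m handwheel '[[[0.045,0,0,-0.01,0],[0.045,0,0,-0.02,0],[0.045,0,0,-0.035,0],[0.045,0,0,-0.035,0],[0.045,0,0,-0.035,0],[0.045,0,0,0,0],[0.045,0,0,0,0],[0.045,0,0,0,0]]]' 40 >/dev/null; python3 st.py
python3 - <<'E'
from h import *
c,im=look('wrist',[('key_grip',.089),('key',.006)]); m=blue(im); x,f=fitbox(c,m,.51,.316); print(x,f,m.sum())
look('scene',[('key_grip',.089),('key',.006)])
E
```

```text
opening: 0.527
finger_force: 0.0
t 29.92 p [0.5097 0.3159 0.0755] xang 138.8 F [-0.2  0.1  0. ] Mz [-0.02  0.04  0.01] r 0.3378 ang 101.0 q6 -0.47 tilt [-0.0003 -0.0001]
t 30.58 p [0.5096 0.3159 0.211 ] xang 138.8 F [ 1.1 -0.5 -0.8] Mz [-0.05 -0.01  0.  ] r 0.3378 ang 101.1 q6 -0.47 tilt [ 0.0001 -0.    ]
wrist key_grip 0.92 263 181 [0.5104 0.3158 0.089 ]
wrist key_grip 0.81 400 183 [0.5969 0.4121 0.089 ]
wrist key_grip 0.65 337 72 [0.4796 0.4254 0.089 ]
wrist key 0.78 319 79 [0.4819 0.4238 0.006 ]
wrist key 0.69 370 161 [0.5963 0.4129 0.006 ]
wrist key 0.59 264 157 [0.5082 0.3194 0.006 ]
[0.50763129 0.31668467 2.42048594] -0.8357664233576643 916
scene key_grip 0.97 150 173 [0.4783 0.4254 0.089 ]
scene key_grip 0.85 199 177 [0.5171 0.3181 0.089 ]
scene key_grip 0.75 185 152 [0.5946 0.4078 0.089 ]
scene key 0.92 156 198 [0.4854 0.4292 0.006 ]
scene key 0.8 188 177 [0.6017 0.412  0.006 ]
scene key 0.73 202 207 [0.5099 0.3103 0.006 ]
```

The key stands upright in its holder (grip and base line up in both views), and both nipples measured right.

```bash
python3 -c "from plant import sign_off; print(sign_off())"
```

```text
the job is handed in; nothing more can be done
None
```

The job is handed in at about 31 s: the red nipple measures about 91° clockwise and the yellow about 179°, and the blue key stands back in its holder; both first came out about 8° short, so I topped up red and then yellow after the first pass, and I viewed 12 pictures against the limit of 10.

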